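# Push the specimen crate up the scanner's loading ramp until it drops behind the lip

## Robot

A 6-joint arm with a two-finger parallel gripper is mounted at the origin on the work surface. World frame = base frame: x ahead of the robot, y to its left, z up, the work surface at z = 0. Lengths are in mm, angles in rad, forces in N, time in s.
With the tool pointing down it reaches from about 275 to 750 mm from the base axis. Payload 10.2 kg.
Tool frame: the origin (TCP) lies at the very end of the fingers, on their centre line; the grasp point (between the pads) lies 19 mm behind it; z points along the fingers, y is the direction in which the jaws open and shut (so a half turn about z gives the same grasp; the last joint's range is limited). The gripper opens to 88 mm and grips with 3 to 60 N. Pads are 18 mm wide; open, the fingers measure 123 mm over their backs; the gripper's body (75 mm by 187 mm) begins 45 mm behind the grasp point.
Start: joints at [-0.223, 0.313, 1.498, -0, 1.331, -0.223], TCP at [525.006, -0.013, 203.22] pointing down, gripper open.
Joint ranges: [-2.94, 2.94], [-0.97, 2.17], [0.19, 2.56], [-1.23, 4.37], [0.02, 3.11], [-2.88, 2.88]. Speed limits (rad/s): [2.39, 2.39, 3.01, 3.14, 3.14, 3.14].

## Interface

Orientations are given as a unit quaternion [w, x, y, z].
In Python, from plant import r gives the robot as it stands. The module is installed in compiled form; this text tells all that it offers.
- The arm moves only by the shell command python3 -m pendant 'ROWS' [FORCE]. ROWS is JSON, a list of rows, each a list of 7 numbers: the turn, a rotation vector about the world's x, y, z in degrees, then the shift along the world's x, y, z in mm, then the closure, from 0 (fully open) to 1 (shut). A call has 1 to 5 rows; each row shifts and turns the commanded pose from where the row before left it; what a row does not reach is not made up. A row lasts 1/12 s, in which the tool goes at most 41.7 mm and 7.16 degrees, less where a joint would pass 70% of its speed; a pose out of reach is approached as far as the arm can. A call with a gripper value outside its range is refused whole. The fingers move at their own pace and stop on an object; FORCE is the grip in N (left out, the last holds). Time passes only in rows, so rows that do not move let the fingers close. It gives the time, the measured TCP pose, the force and the opening at its end, in the units of the state.
- r.read_state(): the state, without advancing time (a new reading comes with each control period).
- r.read_camera(name): name is "scene" or "side" or "wrist"; returns a dict with "image" (480x640x3 uint8, blue, green, red), "fov_y" (degrees; the focal length in pixels is half the picture's height over the tangent of half this angle, whatever the lens; pixels are square), "cx", "cy" (the principal point, pixels), "eye" and "rotation" of the camera in the world. Camera axes: x right, y down, z forward; pixel columns grow to the right and rows downward; lengths in mm; the calibration is good to about 2 mm. A picture is of the moment at which its call begins. There is no depth.
- r.close_job(): hands the job in, once; it reports no verdict.
The state is a dict: "t": time; "joints": joint angles; "qd": joint speeds; "effort": joint torques, N m; "tcp_pos": TCP position; "tcp_rot": TCP orientation; "wrist_force": force on the tool from outside, world axes, zero at the start; "torque": the same for the moment, N m; "grip_width": finger opening in mm.
Only numpy, scipy, OpenCV 4.12 (cv2) and the standard library are available. Lean on these libraries where they do the work, as an engineer would, in place of code of your own. Each camera call takes 0.05 s, during which the arm holds its last target. There are 200 camera calls.

## Task

Load the blue specimen crate into the slide scanner: line it up with the foot of the loading ramp, then slide it up between the rails, without lifting it off the ramp, over the orange lip until its trailing edge drops behind the lip and it lies flat on the deck. Feel for the yellow buffer at the end and meet it gently (well under 18 N), let go, and leave the other things on the bench alone.

Things in the scene. Friction and masses are not known exactly. Their poses are not given: they have to be found in the camera images.
- crate_mid (a point): centre, 21 mm above the underside, of the blue specimen crate to be loaded: closed flat-bottomed box 110 long (x) x 80 wide x 42 high, 0.4 to 0.85 kg. Its x axis points to its front, the end facing the ramp at the start, with a white paper strip on the lid; z up
- crate_handle (a point): centre of the black bar handle over the middle of the crate's lid: 66 long (along the crate's x), 16 wide, 16 high, 68 mm above the crate's underside; 18 mm free between bar and lid; axes as the crate's
- crate_tail (a point): middle of the lower trailing (rear) edge of the crate, 55 mm behind its centre, on its underside; axes as the crate's
- crate: the whole crate; origin at the centre of its underside, axes as above
- ramp_foot (a point): foot of the slide scanner's loading ramp, on its centre line at bench height. x points up the slope (15 degrees), z square to the polished deck (surface z = 0, x = 0 to 290). Side rails with blue tops, 86 apart inside, 25 high; at the foot two guides 24 high flare over the bench to about 140 apart, 43 before the foot. Let go on the slope, the slippery crate slides back down
- deck: the ramp's deck, same origin and axes as ramp_foot. An orange lip, 7 high, lies across it: a gentle wedge 28 long that the crate rides over, then an upright rear face that keeps the crate from sliding back. The lip and the buffer behind it are clamped together at a setting that differs each time and is not measured: the rear face lies 105 to 155 mm up from the foot
- buffer (a joint): stiff sprung yellow buffer plate (80 wide x 34 high) facing down the ramp 113.5 mm behind the lip's rear face, so the 110 mm crate has 3.5 mm of free play there. Value: how far it is pressed in (m), 0 when untouched; 9 N per mm. A delicate sensor behind it is damaged beyond 2 mm (18 N)
- spare: bystander to be left alone: a spare crate of the same shape, grey with a white lid; origin at the centre of its underside
- amber: bystander to be left alone: an amber glass bottle, 52 dia x 105 high; origin at the centre of its underside
- jar: bystander to be left alone: a clear jar with a red cap, 60 dia x 75 high; origin at the centre of its underside
- carton: bystander to be left alone: a small red carton, 75 x 45 x 24; origin at the centre of its underside
- tape: bystander to be left alone: a roll of paper tape lying flat, 70 dia x 20; origin at the centre of its underside
- wash: bystander to be left alone: a white bottle with a blue cap, 44 dia x 90 high; origin at the centre of its underside
Not all that is in view belongs to the job. Leave any green look-alike of the crate alone.

How it is judged (in metres and radians):
On the way:
1. the crate is on its way up the ramp, between the rails, short of the lip (its centre 0 to 65 mm beyond the foot) (x of crate_mid in the frame of ramp_foot between 0 and 0.065 m and y of crate_mid in the frame of ramp_foot between -0.02 and 0.02 m and z of crate_mid in the frame of ramp_foot below 0.041 m), for 0.1 s.
At the end, for the whole second after the job is handed in: the crate rests, let go, between the rails behind the lip (only the lip can hold it there): its lower trailing edge 103 to 161 mm up the deck and less than 3 mm above it, flat on the deck to 0.03 rad, pointing up the ramp to 0.09 rad, within 10 mm of the centre line (x of crate_tail in the frame of ramp_foot between 0.103 and 0.161 m and z of crate_tail in the frame of ramp_foot below 0.003 m and y of crate_mid in the frame of ramp_foot between -0.01 and 0.01 m and angle between the z axis of crate_mid and the z axis of ramp_foot, either way round below 0.03 rad and angle between the x axis of crate_mid and the x axis of ramp_foot, either way round below 0.09 rad and linear speed of crate below 0.005 m/s); the robot touches nothing.
It fails at once if the yellow buffer is pressed in by more than 2 mm (18 N) (value of joint buffer above 0.002 m).
It fails at once if the crate is lifted off the ramp (its centre over the ramp and more than 22 mm higher above the deck than when it lies on it) (x of crate_mid in the frame of ramp_foot above 0 m and z of crate_mid in the frame of ramp_foot above 0.043 m).
It fails at once if a bystander is moved by more than 20 mm (distance of any of spare, amber, jar, carton, tape, wash from where it was at the start of the episode above 0.02 m).
It also fails if it takes over 58 s, if anything falls off the work surface, if the arm or the gripper's body presses on something with over 40 N, if the wrist force passes 120 N, or if a joint passes its speed limit or range.

## Working session

There is one attempt and no reset: what is moved stays moved. The work goes in short steps, Python scripts to look and compute and a shell command to move; the robot and the scene stay as the last step left them, time stands still between calls to the robot, and variables do not carry over. Pictures are saved under pics/ and viewed, about 8 in all and at most 12, crops included, and the job is handed in when it is done.

```bash
mkdir -p pics
cat > h.py <<'E'
import numpy as np, cv2
from plant import r
def K(c):
    f=240/np.tan(np.radians(c["fov_y"]/2)); return f,c["cx"],c["cy"]
def ray(c,u,v):
    f,cx,cy=K(c); d=np.array([(u-cx)/f,(v-cy)/f,1.]); return np.array(c["eye"],float),np.array(c["rotation"]).reshape(3,3)@d
def onz(c,u,v,z):
    e,d=ray(c,u,v); return e+d*(z-e[2])/d[2]
def proj(c,p):
    f,cx,cy=K(c); q=np.array(c["rotation"]).reshape(3,3).T@(np.array(p,float)-np.array(c["eye"])); return cx+f*q[0]/q[2],cy+f*q[1]/q[2]
def two(c1,p1,c2,p2):
    e1,d1=ray(c1,*p1); e2,d2=ray(c2,*p2)
    s=np.linalg.lstsq(np.stack([d1,-d2],1),e2-e1,rcond=None)[0]
    a,b=e1+d1*s[0],e2+d2*s[1]; return (a+b)/2,np.linalg.norm(a-b)
E
python3 - <<'E'
from h import *
import pickle
cs={}
for n in ("scene","side","wrist"):
    c=r.read_camera(n); cs[n]=c; cv2.imwrite(f"pics/{n}0.png",c["image"]); print(n,c["fov_y"],c["cx"],c["cy"],np.round(c["eye"]),np.round(np.array(c["rotation"]),3).tolist())
pickle.dump(cs,open("c0.pkl","wb"))
print(r.read_state())
E
```

```text
scene 45.696837277263185 320.6396036826638 241.44104526146714 [ 996. -561.  796.] [-0.397, 0.874, 0.253, -0.12]
side 42.327388258273345 308.4865700637209 229.03444472869296 [-131. -577.  889.] [-0.39, 0.845, -0.336, 0.146]
wrist 71.44776865354532 316.4488474121946 236.32126526449343 [526.  66. 385.] [0.129, 0.992, -0.0, -0.001]
{'t': 0.15, 'joints': array([-2.23410241e-01,  3.13296262e-01,  1.49820564e+00,  6.88227930e-06,
        1.33100001e+00, -2.23416911e-01]), 'qd': array([-0.00094592, -0.00104018, -0.00069998,  0.00094304,  0.00192997,
        0.00035601]), 'effort': array([ 1.56247002e-03, -4.02303922e+01, -2.52316958e+01,  6.93405792e-02,
        3.44249513e-02, -9.17278635e-05]), 'tcp_pos': array([5.24801697e+02, 2.94555628e-02, 2.02826886e+02]), 'tcp_rot': array([-3.86486300e-04,  7.07104929e-01,  7.07108487e-01, -2.39427458e-04]), 'wrist_force': array([-0.51865332,  0.44999069, -0.20416465]), 'torque': array([ 0.05882134, -0.02941175, -0.00090801]), 'grip_width': 88.45870372546864}
```

View pics/scene0.png

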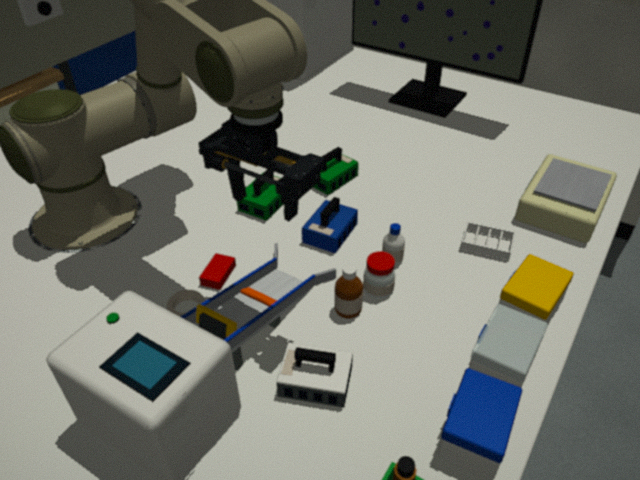

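View pics/side0.png

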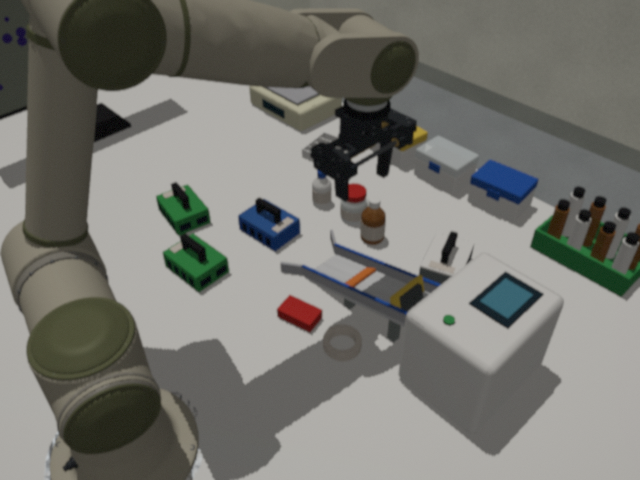

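```bash
cat >> h.py <<'E'
from scipy.spatial.transform import Rotation as R
def rm(c):
    q=np.array(c["rotation"],float).ravel()
    return R.from_quat(q[[1,2,3,0]]).as_matrix() if q.size==4 else q.reshape(3,3)
def ray(c,u,v):
    f,cx,cy=K(c); return np.array(c["eye"],float),rm(c)@np.array([(u-cx)/f,(v-cy)/f,1.])
def proj(c,p):
    f,cx,cy=K(c); q=rm(c).T@(np.array(p,float)-np.array(c["eye"])); return cx+f*q[0]/q[2],cy+f*q[1]/q[2]
E
python3 - <<'E'
from h import *
import pickle
cs=pickle.load(open("c0.pkl","rb"))
s,d,w=cs["scene"],cs["side"],cs["wrist"]
print(two(s,(330,212),d,(268,210)),two(s,(258,297),d,(362,277)))
for p in [(525,0,0)]: print([proj(c,p) for c in (s,d,w)])
E
```

```text
(array([498.64178848, 242.57779157,  58.00493947]), np.float64(0.20694772254169116)) (array([508.91232631, -22.80417321,  41.93873264]), np.float64(1.509362434048502))
[(np.float64(273.8208030294028), np.float64(308.5806530296597)), (np.float64(358.1188616280809), np.float64(281.69817701099714)), (np.float64(316.87318374422193), np.float64(206.52317150164265))]
```

View pics/wrist0.png

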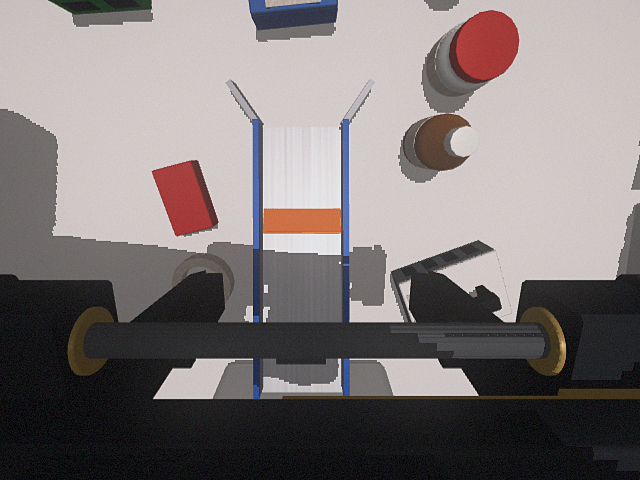

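```bash
python3 - <<'E'
from h import *
import pickle
w=pickle.load(open("c0.pkl","rb"))["wrist"]
im=w["image"]; hsv=cv2.cvtColor(im,cv2.COLOR_BGR2HSV)
b=cv2.inRange(hsv,(105,120,60),(130,255,255)); o=cv2.inRange(hsv,(5,150,120),(20,255,255))
for row in (118,119,120,122,125,140,160,180,200,225):
    xs=np.where(b[row])[0]; xs=xs[(xs>200)&(xs<400)]
    l=xs[xs<300];rr=xs[xs>300]; print(row,(l.min(),l.max()) if len(l) else 0,(rr.min(),rr.max()) if len(rr) else 0)
ys,xs=np.where(o[190:250,250:360]); print("orange rows",ys.min()+190,ys.max()+190, xs.min()+250,xs.max()+250)
L=lambda row:[np.where(b[row,240:290])[0]+240,np.where(b[row,320:370])[0]+320]
# foot
def mid(row):
    l,rr=L(row); return l.max()+1.,float(rr.min())
a,c=mid(125); top=119.5
A,B=onz(w,a,top,24.1),onz(w,c,top,24.1); print("foot top corners",A,B,np.linalg.norm(A-B))
yf=(A[1]+B[1])/2-6.5*1
t=np.tan(np.radians(15))
n=np.array([0,np.sin(np.radians(15)),np.cos(np.radians(15))])
F=np.array([(A[0]+B[0])/2,yf,0])
def deck(u,v,h):
    e,d=ray(w,u,v); return e+d*((h-n@(e-F))/(n@d))
for row in (125,160,200,225):
    p,q=[deck(x,row,25) for x in mid(row)]; print(row,p.round(1),q.round(1),(q-p)[0].round(1),((p+q)/2)[0].round(1))
X=np.array([0,-np.cos(np.radians(15)),np.sin(np.radians(15))])
print("F",F)
for v,h in((208,0),(234,7)): print("lip",X@(deck(303,v,h)-F))
E
python3 -m pendant '[[0,0,0,-7,40,0,0],[0,0,0,-7,40,0,0],[0,0,0,-6,40,0,0],[0,0,0,-5,40,0,0],[0,0,0,0,40,0,0]]'
python3 - <<'E'
from h import *
import pickle
c=r.read_camera("wrist"); pickle.dump(c,open("c1.pkl","wb")); cv2.imwrite("pics/wrist1.png",c["image"]); print(r.read_state()["tcp_pos"],c["eye"])
E
```

```text
118 0 0
119 (np.int64(253), np.int64(253)) (np.int64(343), np.int64(348))
120 (np.int64(253), np.int64(258)) (np.int64(343), np.int64(348))
122 (np.int64(253), np.int64(258)) (np.int64(343), np.int64(347))
125 (np.int64(253), np.int64(258)) (np.int64(343), np.int64(348))
140 (np.int64(253), np.int64(258)) (np.int64(343), np.int64(348))
160 (np.int64(253), np.int64(258)) (np.int64(343), np.int64(348))
180 (np.int64(253), np.int64(258)) (np.int64(343), np.int64(348))
200 (np.int64(253), np.int64(258)) (np.int64(343), np.int64(348))
225 (np.int64(253), np.int64(258)) (np.int64(343), np.int64(348))
orange rows 209 232 263 340
foot top corners [465.73667134  94.21804756  24.1       ] [551.80425795  94.16266334  24.1       ] 86.067604427317
125 [465.7  88.8  25.6] [551.8  88.7  25.6] 86.1 508.8
160 [465.8  54.1  34.9] [551.8  54.1  34.9] 86.0 508.8
200 [465.8  14.5  45.5] [551.8  14.5  45.5] 86.0 508.8
225 [465.8 -10.2  52.1] [551.8 -10.2  52.1] 86.0 508.8
F [508.77046464  87.69035545   0.        ]
lip 88.44072647971501
lip 117.07194819906235
t: 0.57
tcp_pos: [498.9, 201.8, 203.3]
tcp_rot: [-0.0, 0.707, 0.707, -0.0]
wrist_force: [-0.1, -0.2, 0.3]
grip_width: 88.4
[498.40592689 207.75316093 203.18306099] [499.63582728 267.52136358 385.68713491]
```

View pics/wrist1.png

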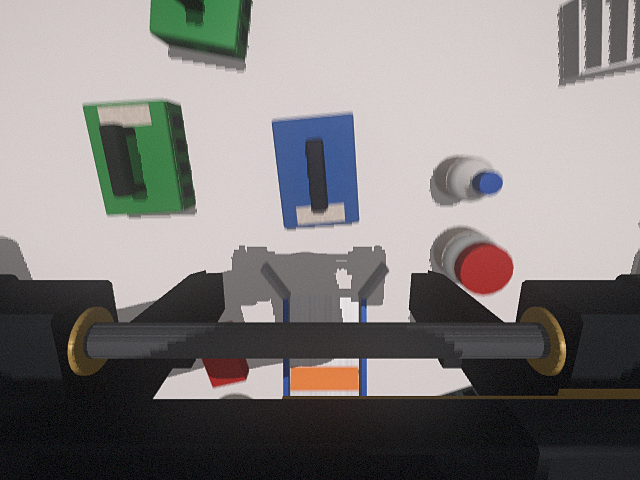

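Run:
```python
from h import *
import pickle
w=pickle.load(open("c1.pkl","rb"))
im=w["image"]; hsv=cv2.cvtColor(im,cv2.COLOR_BGR2HSV)
b=cv2.inRange(hsv,(100,110,110),(130,255,255)); b[240:]=0; b[:,400:]=0; b[:,:255]=0
cs,_=cv2.findContours(b,cv2.RETR_EXTERNAL,cv2.CHAIN_APPROX_NONE); c=max(cs,key=cv2.contourArea)
h=cv2.convexHull(c); P=np.array([onz(w,*p[0],42)[:2] for p in h],np.float32)
print("lid",cv2.minAreaRect(P),cv2.boundingRect(c))
g=cv2.inRange(im,(0,0,0),(60,60,60)); g[:130]=0; g[218:]=0; g[:,:295]=0; g[:,335:]=0
cs,_=cv2.findContours(g,cv2.RETR_EXTERNAL,cv2.CHAIN_APPROX_NONE); c=max(cs,key=cv2.contourArea); print(cv2.minAreaRect(c))
P=np.array([onz(w,*p[0],68)[:2] for p in cv2.convexHull(c)],np.float32); print("handle",cv2.minAreaRect(P))
```

```text
lid ((499.06280517578125, 243.22691345214844), (78.92759704589844, 105.91101837158203), 5.096500873565674) (272, 115, 87, 112)
((316.3247985839844, 175.2285919189453), (67.91693878173828, 17.248746871948242), 85.33314514160156)
handle ((498.98773193359375, 242.19869995117188), (16.09064483642578, 63.05888748168945), 5.071775913238525)
```

```bash
python3 -m pendant '[[0,0,5,0,0,0,0]]'; python3 -m pendant '[[0,0,0,0,0,0,0]]'
```

```text
t: 0.7
tcp_pos: [499.2, 203.0, 202.9]
tcp_rot: [-0.0, 0.674, 0.739, -0.0]
wrist_force: [0.0, -1.1, 0.2]
grip_width: 87.9
t: 0.78
tcp_pos: [499.6, 200.9, 202.9]
tcp_rot: [-0.0, 0.674, 0.739, -0.0]
wrist_force: [-0.2, -0.6, 0.4]
grip_width: 87.8
```

```bash
python3 -m pendant '[[0,0,0,0,21,-25,0],[0,0,0,0,21,-33,0],[0,0,0,0,0,-40,0],[0,0,0,0,0,-39,0],[0,0,0,0,0,-20,0]]'; python3 -m pendant '[[0,0,0,0,0,0,0],[0,0,0,0,0,0,0],[0,0,0,0,0,0,1],[0,0,0,0,0,0,1],[0,0,0,0,0,0,1]]' 20;  python3 -m pendant '[[0,0,0,0,0,0,1],[0,0,0,0,0,0,1],[0,0,0,0,0,0,1],[0,0,0,0,0,0,1],[0,0,0,0,0,0,1]]'
```

```text
t: 1.2
tcp_pos: [497.9, 241.0, 41.9]
tcp_rot: [-0.002, 0.677, 0.736, -0.002]
wrist_force: [-0.8, -0.3, -0.5]
grip_width: 88.1
t: 1.62
tcp_pos: [500.9, 242.1, 47.8]
tcp_rot: [0.001, 0.676, 0.737, 0.001]
wrist_force: [0.2, -0.1, -0.4]
grip_width: 70.0
t: 2.03
tcp_pos: [500.0, 242.0, 46.3]
tcp_rot: [0.0, 0.676, 0.737, 0.0]
wrist_force: [-1.0, 0.0, 0.2]
grip_width: 36.9
```

```bash
python3 -m pendant '[[0,0,0,0,0,0,1],[0,0,0,0,0,0,1],[0,0,0,0,0,0,1],[0,0,0,0,0,0,1],[0,0,0,0,0,0,1]]';python3 -m pendant '[[0,0,0,0,0,1,1],[0,0,-2.5,4,0,0,1],[0,0,-2.5,5,0,0,1],[0,0,0,0,0,0,1],[0,0,0,0,0,0,1]]'
python3 - <<'E'
from h import *
import pickle
c=r.read_camera("wrist"); pickle.dump(c,open("c2.pkl","wb")); cv2.imwrite("pics/wrist2.png",c["image"]); s=r.read_state();print(s["tcp_pos"],s["tcp_rot"],c["eye"],s["wrist_force"],s["grip_width"])
E
```

```text
t: 2.45
tcp_pos: [500.0, 242.0, 46.2]
tcp_rot: [-0.0, 0.676, 0.737, 0.0]
wrist_force: [0.3, 0.1, 0.8]
grip_width: 3.4
t: 2.87
tcp_pos: [509.0, 241.9, 47.2]
tcp_rot: [-0.0, 0.707, 0.708, -0.0]
wrist_force: [0.3, -0.9, -0.4]
grip_width: 0.2
[508.80672455 241.96799279  47.16874975] [-7.40766900e-05  7.06649454e-01  7.07563802e-01 -1.00188948e-04] [509.55871702 307.62370174 229.57621827] [ 0.49789893 -0.38650855 -0.83807873] 0.3877421567147582
```

View pics/wrist2.png

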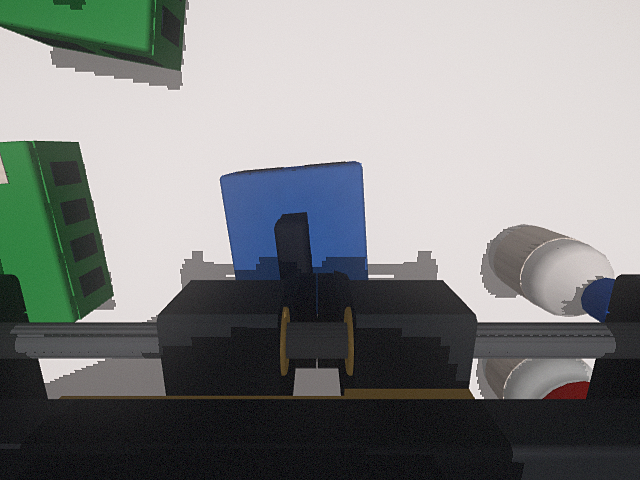

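Run:
```python
from h import *
import pickle
w=pickle.load(open("c2.pkl","rb"))
for p,z in(((221,177),42),((362,163),42),((231,275),42),((367,275),42),((276,222),68),((306,213),68)): print(p,onz(w,*p,z).round(1))
for n in ("scene","side"):
    c=r.read_camera(n); u,v=map(int,proj(c,(500,240,50))); cv2.imwrite(f"pics/{n}3.png",cv2.resize(c["image"][v-70:v+70,u-90:u+90],None,fx=4,fy=4)); print(u,v)
a,b=[cv2.imread(f"pics/{n}3.png") for n in("scene","side")]
o=np.hstack([a,b]); cv2.imwrite("pics/both3.png",cv2.resize(o,(800,311),interpolation=cv2.INTER_AREA))
```

```text
(221, 177) [456.2 292.1  42. ]
(362, 163) [534.3 299.8  42. ]
(231, 275) [458. 234.  42.]
(367, 275) [539.6 234.1  42. ]
(276, 222) [489.3 272.3  68. ]
(306, 213) [504.2 276.8  68. ]
329 215
269 213
```

View pics/both3.png

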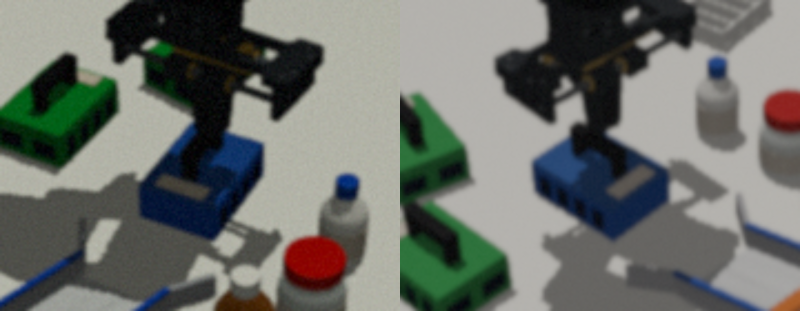

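Run:
```python
from h import *
import pickle
cs={n:r.read_camera(n) for n in("scene","side")}
s=r.read_state(); print(s["tcp_pos"],s["grip_width"],s["wrist_force"],s["torque"])
for n,c in cs.items():
    im=c["image"].copy(); o=[proj(c,p) for p in((509,242,47),(509,242,66),(509,242,90),(499,242,68))]
    u,v=map(int,o[0]); z=8; x0,y0=u-25,v-40
    k=cv2.resize(im[y0:y0+60,x0:x0+50],None,fx=z,fy=z,interpolation=cv2.INTER_CUBIC)
    k=cv2.convertScaleAbs(k,alpha=2.2,beta=10)
    for (a,b),col in zip(o,((0,0,255),(0,255,255),(255,0,255),(0,255,0))): cv2.circle(k,(int((a-x0)*z),int((b-y0)*z)),4,col,-1)
    cs[n]=k
cv2.imwrite("pics/tip.png",np.hstack(list(cs.values())))
```

```text
[508.80243601 242.0164972   47.21907485] 0.28084180906309614 [-0.03873796 -0.01998037  0.3384825 ] [ 0.01927348  0.0081782  -0.01255064]
```

View pics/tip.png

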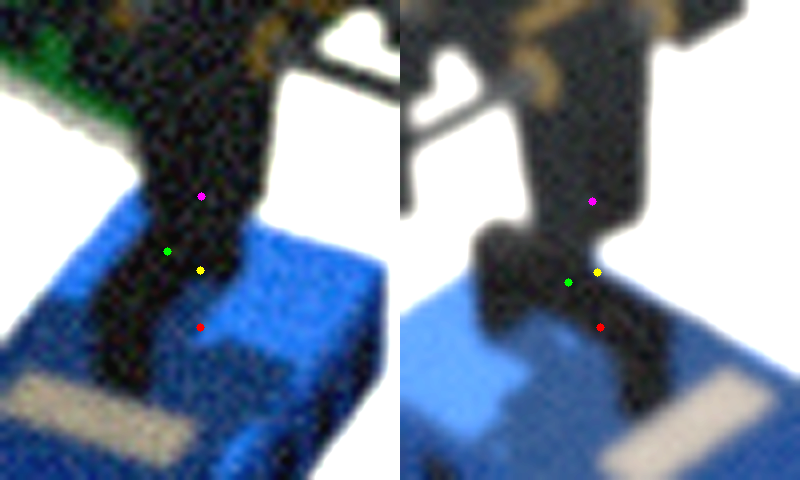

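```bash
python3 -m pendant '[[0,0,0,0,0,30,1],[0,0,0,0,0,30,1],[0,0,0,0,0,20,1],[0,0,0,0,0,0,1],[0,0,0,0,0,0,1]]'
python3 - <<'E'
from h import *
cs={n:r.read_camera(n) for n in("scene","side")}
s=r.read_state(); t=np.array(s["tcp_pos"]);print(t,s["grip_width"])
for n,c in cs.items():
    im=c["image"].copy(); o=[proj(c,t+[0,0,d]) for d in (0,20,40)]
    u,v=map(int,o[0]); z=8; x0,y0=u-25,v-40
    print(n,x0,y0,o)
    k=cv2.resize(im[y0:y0+60,x0:x0+50],None,fx=z,fy=z,interpolation=cv2.INTER_CUBIC)
    k=cv2.convertScaleAbs(k,alpha=2.2,beta=10)
    for (a,b),col in zip(o,((0,0,255),(0,255,255),(255,0,255))): cv2.circle(k,(int((a-x0)*z),int((b-y0)*z)),4,col,-1)
    cs[n]=k
cv2.imwrite("pics/tip2.png",np.hstack(list(cs.values())))
E
```

```text
t: 3.53
tcp_pos: [509.2, 242.1, 127.6]
tcp_rot: [0.0, 0.707, 0.707, 0.001]
wrist_force: [0.5, -0.4, -1.0]
grip_width: 0.2
[508.27787506 241.81567196 125.860927  ] 0.7810307927346213
scene 308 147 [(np.float64(333.8910404131688), np.float64(187.2422372617372)), (np.float64(333.9502956612792), np.float64(179.03803077277493)), (np.float64(334.01093617795283), np.float64(170.64202643133757))]
side 244 142 [(np.float64(269.8846917392715), np.float64(182.594353021682)), (np.float64(269.34143287002604), np.float64(174.72284742904867)), (np.float64(268.78689003080547), np.float64(166.68784366308716))]
```

View pics/tip2.png

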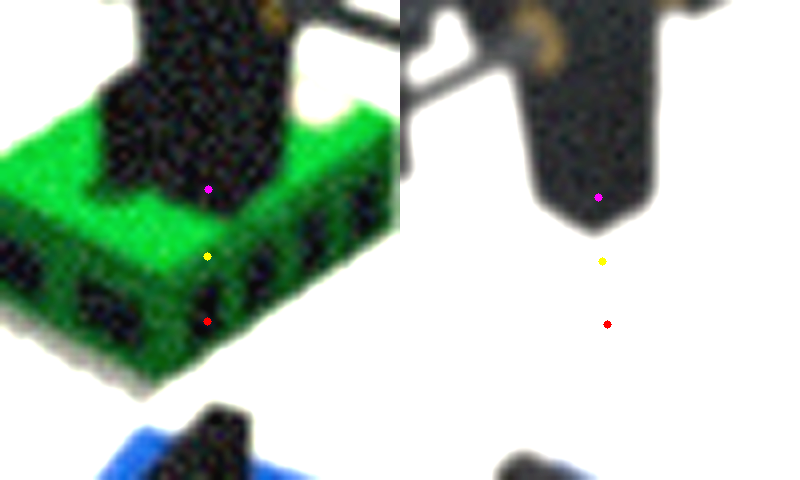

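```bash
python3 -m pendant '[[0,0,0,-4,0,-20,1],[0,0,5,-5,0,-20,1],[0,0,0,0,0,-20,1],[0,0,0,0,0,-18,1],[0,0,0,0,0,0,1]]'; for i in 1 2 ; do python3 -m pendant '[[0,0,0,0,0,-2,1],[0,0,0,0,0,0,1],[0,0,0,0,0,0,1]]' | egrep 'tcp_pos|force'; done
```

```text
t: 4.05
tcp_pos: [497.2, 241.3, 44.7]
tcp_rot: [-0.002, 0.676, 0.737, -0.003]
wrist_force: [-0.2, 0.3, -0.7]
grip_width: 0.3
tcp_pos: [500.5, 242.1, 48.0]
wrist_force: [0.7, -0.1, -0.4]
tcp_pos: [500.1, 242.0, 45.5]
wrist_force: [-0.3, -0.6, -0.2]
```

```bash
python3 -m pendant '[[0,0,0,0,0,-2,1],[0,0,0,0,0,-2,1],[0,0,0,0,0,0,1],[0,0,0,0,0,0,1]]' | egrep 'tcp_pos|force'; for i in 1 2 3 4; do python3 -m pendant '[[0,0,0,0,0,-1,1],[0,0,0,0,0,0,1],[0,0,0,0,0,0,1]]' | egrep 'tcp_pos|force'; done
```

```text
tcp_pos: [500.0, 242.0, 41.1]
wrist_force: [0.6, 0.3, -0.5]
tcp_pos: [500.1, 242.0, 41.0]
wrist_force: [-2.8, -0.6, 6.8]
tcp_pos: [500.1, 242.0, 40.9]
wrist_force: [-6.5, -2.7, 16.6]
tcp_pos: [500.1, 242.0, 40.9]
wrist_force: [-11.5, -4.0, 24.9]
tcp_pos: [500.2, 242.0, 40.8]
wrist_force: [-13.3, -5.3, 34.8]
```

```bash
python3 -m pendant '[[0,0,0,0,0,24,0],[0,0,0,0,0,20,0],[0,0,0,-1,0,0,0],[0,0,0,0,0,0,0],[0,0,0,0,0,0,0]]'; python3 -m pendant '[[0,0,0,0,0,0,0],[0,0,0,0,0,0,0],[0,0,0,0,0,0,0],[0,0,0,0,0,0,0],[0,0,0,0,0,-10,0]]';  python3 -m pendant '[[0,0,0,0,0,-15,0],[0,0,0,0,0,-15,0],[0,0,0,0,0,-12,0],[0,0,0,0,0,-10,0],[0,0,0,0,0,0,0]]'; python3 -m pendant '[[0,0,0,0,0,0,1],[0,0,0,0,0,0,1],[0,0,0,0,0,0,1],[0,0,0,0,0,0,1],[0,0,0,0,0,0,1]]' 20;python3 -m pendant '[[0,0,0,0,0,0,1],[0,0,0,0,0,0,1],[0,0,0,0,0,0,1],[0,0,0,0,0,0,1],[0,0,0,0,0,0,1]]' 20
```

```text
t: 6.3
tcp_pos: [498.4, 241.8, 80.2]
tcp_rot: [-0.0, 0.676, 0.737, -0.001]
wrist_force: [-0.3, 0.5, -0.0]
grip_width: 31.4
t: 6.72
tcp_pos: [499.9, 242.2, 72.2]
tcp_rot: [0.001, 0.676, 0.737, 0.001]
wrist_force: [0.4, 1.0, 0.6]
grip_width: 65.6
t: 7.13
tcp_pos: [497.7, 241.6, 16.8]
tcp_rot: [-0.001, 0.676, 0.737, -0.002]
wrist_force: [1.1, -0.0, -0.1]
grip_width: 88.5
t: 7.55
tcp_pos: [499.3, 242.0, 19.7]
tcp_rot: [0.0, 0.676, 0.737, 0.0]
wrist_force: [-0.0, -1.1, -1.0]
grip_width: 56.6
t: 7.97
tcp_pos: [499.0, 242.0, 19.2]
tcp_rot: [-0.0, 0.676, 0.737, -0.0]
wrist_force: [-1.2, -0.1, -0.4]
grip_width: 23.2
```

```bash
python3 -m pendant '[[0,0,0,0,0,0,1],[0,0,0,0,0,0,1],[0,0,0,0,0,0,1],[0,0,0,0,0,0,1],[0,0,0,0,0,0,1]]';python3 -m pendant '[[0,0,0,0,0,1,1],[0,0,-2.5,5,0,0,1],[0,0,-2.5,5,0,0,1],[0,0,0,0,0,0,1],[0,0,0,0,0,0,1]]'
python3 - <<'E'
from h import *
import pickle
c=r.read_camera("wrist"); pickle.dump(c,open("c4.pkl","wb")); cv2.imwrite("pics/wrist4.png",c["image"]); s=r.read_state();print(s["tcp_pos"],s["tcp_rot"],c["eye"],s["wrist_force"],s["grip_width"])
E
```

```text
t: 8.38
tcp_pos: [499.0, 242.0, 19.2]
tcp_rot: [-0.0, 0.676, 0.737, -0.0]
wrist_force: [-0.6, -0.4, 0.2]
grip_width: 15.9
t: 8.8
tcp_pos: [508.4, 241.8, 19.6]
tcp_rot: [-0.0, 0.707, 0.708, -0.001]
wrist_force: [-0.1, -0.1, -6.2]
grip_width: 15.8
[508.31099884 241.89041141  19.6416054 ] [-4.19611950e-04  7.06623981e-01  7.07588822e-01 -6.58087266e-04] [509.29416811 307.55516265 201.93553522] [-0.06668085  0.05529161 -5.74260077] 15.856543383011608
```

View pics/wrist4.png

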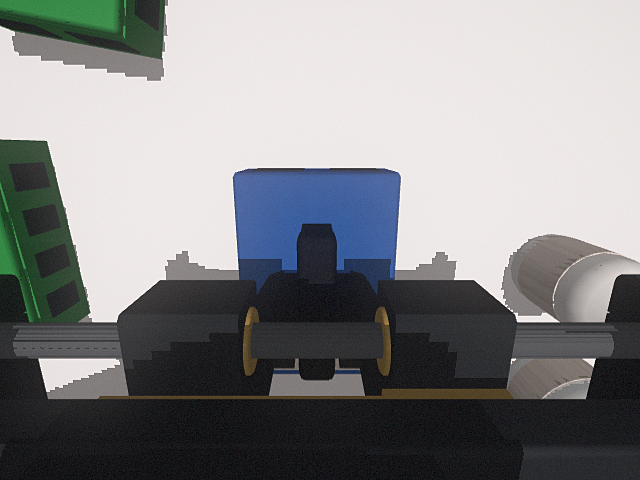

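Run:
```python
import numpy as np
from scipy.optimize import linprog
F=87.7;t=np.radians(15);c_,s_=np.cos(t),np.sin(t)
def terr(u): # u horizontal forward from foot -> height
    h=np.where(u>0,u*np.tan(t),0)
    x=u/c_
    l=np.where((x>89)&(x<=117),7*(x-89)/28,0); return h+l/c_
for uc in list(range(-55,175,10)):
    th=.0
    for _ in range(15):
        half=55*np.cos(th); u=np.linspace(uc-half,uc+half,800)
        res=linprog([1,0],A_ub=-np.stack([np.ones_like(u),u-uc],1),b_ub=-terr(u),bounds=[(None,None)]*2)
        th=.5*th+.5*np.arctan(res.x[1])
    z=res.x[0]; py=F-uc+19.2*np.sin(th); pz=z+19.2*np.cos(th)
    print(f"uc {uc:4d} deckx {uc*c_+z*s_:6.1f} liftz' {z*c_-uc*s_:5.1f} pitch {np.degrees(th):5.1f}  Py {py:6.1f} Pz {pz:5.1f}")
```

```text
uc  -55 deckx  -53.1 liftz'  14.2 pitch   0.0  Py  142.7 Pz  19.2
uc  -45 deckx  -43.1 liftz'  12.9 pitch   1.4  Py  133.2 Pz  20.5
uc  -35 deckx  -33.1 liftz'  11.6 pitch   2.8  Py  123.6 Pz  21.8
uc  -25 deckx  -23.1 liftz'  10.3 pitch   4.2  Py  114.1 Pz  23.1
uc  -15 deckx  -13.1 liftz'   9.0 pitch   5.6  Py  104.6 Pz  24.4
uc   -5 deckx   -3.1 liftz'   7.7 pitch   6.9  Py   95.0 Pz  25.7
uc    5 deckx    6.9 liftz'   6.4 pitch   8.3  Py   85.5 Pz  27.0
uc   15 deckx   16.9 liftz'   5.1 pitch   9.7  Py   75.9 Pz  28.2
uc   25 deckx   26.9 liftz'   3.7 pitch  11.1  Py   66.4 Pz  29.4
uc   35 deckx   37.0 liftz'   2.8 pitch  12.8  Py   57.0 Pz  30.9
uc   45 deckx   47.3 liftz'   2.6 pitch  15.5  Py   47.8 Pz  33.2
uc   55 deckx   57.7 liftz'   2.8 pitch  17.9  Py   38.6 Pz  35.9
uc   65 deckx   68.3 liftz'   3.6 pitch  18.8  Py   28.9 Pz  39.4
uc   75 deckx   78.7 liftz'   4.0 pitch  19.2  Py   19.0 Pz  42.4
uc   85 deckx   89.2 liftz'   4.5 pitch  19.7  Py    9.2 Pz  45.5
uc   95 deckx   99.7 liftz'   5.2 pitch  20.4  Py   -0.6 Pz  48.8
uc  105 deckx  110.3 liftz'   6.0 pitch  21.3  Py  -10.3 Pz  52.3
uc  115 deckx  120.9 liftz'   6.7 pitch   8.0  Py  -24.6 Pz  56.8
uc  125 deckx  130.9 liftz'   5.7 pitch   9.0  Py  -34.3 Pz  58.4
uc  135 deckx  141.1 liftz'   5.0 pitch   9.8  Py  -44.0 Pz  60.2
uc  145 deckx  151.3 liftz'   4.4 pitch  10.4  Py  -53.8 Pz  62.3
uc  155 deckx  161.5 liftz'   3.9 pitch  10.9  Py  -63.7 Pz  64.4
uc  165 deckx  171.8 liftz'   3.6 pitch  11.3  Py  -73.5 Pz  66.7
```

```bash
python3 -m pendant '[[0,0,0,0,-18,0,1],[0,0,0,0,-22,0,1],[0,0,0,0,-22,0,1],[0,0,0,0,-18,0,1],[0,0,0,0,-9,0,1]]'; python3 -m pendant '[[0,0,0,0,-5,-0.5,1],[0,0,0,0,-5,-0.5,1],[0,0,0,0,0,0,1],[0,0,0,0,0,0,1],[0,0,0,0,0,0,1]]'
```

```text
t: 9.27
tcp_pos: [508.6, 151.3, 20.1]
tcp_rot: [-0.0, 0.707, 0.707, -0.0]
wrist_force: [-0.5, 1.2, -6.3]
grip_width: 15.8
t: 9.68
tcp_pos: [509.1, 143.5, 19.4]
tcp_rot: [0.0, 0.707, 0.707, 0.0]
wrist_force: [0.3, -1.3, -2.5]
grip_width: 16.0
```

```bash
python3 -m pendant '[[-1.4,0,0,0,-9.5,1.4,1],[-1.4,0,0,0,-9.5,1.3,1],[-1.4,0,0,0,-9.5,1.3,1],[-1.4,0,0,0,-9.5,1.3,1],[-1.4,0,0,0,-9.5,1.3,1]]'; python3 -m pendant '[[0,0,0,0,0,0,1],[0,0,0,0,0,0,1]]'
```

```text
t: 10.1
tcp_pos: [508.9, 95.8, 25.7]
tcp_rot: [0.043, 0.706, 0.706, -0.044]
wrist_force: [-0.3, 0.2, -5.6]
grip_width: 15.5
t: 10.27
tcp_pos: [509.0, 96.1, 25.7]
tcp_rot: [0.043, 0.706, 0.706, -0.043]
wrist_force: [0.2, -1.1, -4.5]
grip_width: 15.5
```

```bash
python3 -m pendant '[[-1.4,0,0,0,-9.5,1.1,1],[-1.4,0,0,0,-9.5,1.2,1],[-1.4,0,0,0,-9.5,1.2,1],[0,0,0,0,0,0,1],[0,0,0,0,0,0,1]]'; python3 -m pendant '[[-1.7,0,0,0,-5,0.8,1],[0,0,0,0,-5,0.7,1],[-1.4,0,0,0,-4.5,1.2,1],[-1.4,0,0,0,-4.5,1.2,1],[0,0,0,0,0,0,1]]'
```

```text
t: 10.68
tcp_pos: [509.1, 67.6, 29.3]
tcp_rot: [0.069, 0.704, 0.704, -0.068]
wrist_force: [0.7, -0.1, -2.3]
grip_width: 15.7
t: 11.1
tcp_pos: [509.2, 48.4, 33.4]
tcp_rot: [0.097, 0.7, 0.701, -0.096]
wrist_force: [0.2, 1.3, -2.5]
grip_width: 15.7
```

```bash
python3 -m pendant '[[-1.1,0,0,0,-4.7,1.4,1],[-1.1,0,0,0,-4.7,1.4,1],[-0.5,0,0,0,-4.8,1.7,1],[-0.4,0,0,0,-4.9,1.7,1],[0,0,0,0,0,0,1]]'; python3 -m pendant '[[-0.2,0,0,0,-5,1.5,1],[-0.2,0,0,0,-4.9,1.5,1],[-0.2,0,0,0,-4.9,1.5,1],[-0.2,0,0,0,-4.9,1.6,1],[0,0,0,0,0,0,1]]'
```

```text
t: 11.52
tcp_pos: [509.1, 28.4, 39.8]
tcp_rot: [0.115, 0.698, 0.697, -0.115]
wrist_force: [-0.6, 0.4, -0.0]
grip_width: 15.7
t: 11.93
tcp_pos: [509.3, 8.2, 46.1]
tcp_rot: [0.121, 0.697, 0.697, -0.12]
wrist_force: [0.3, 0.7, 2.6]
grip_width: 15.6
```

```bash
python3 -m pendant '[[-0.2,0,0,0,-4.9,1.7,1],[-0.2,0,0,0,-4.9,1.7,1],[1,0,0,0,-5.3,2.2,1],[1,0,0,0,-5.4,2.2,1],[0,0,0,0,0,0,1]]'; python3 -m pendant '[[1.5,0,0,0,-3.6,1.2,1],[1.5,0,0,0,-3.6,1.1,1],[1.5,0,0,0,-2.5,0.5,1],[1.5,0,0,0,-2.5,0.5,1],[0,0,0,0,0,0,1]]'
```

```text
t: 12.35
tcp_pos: [509.3, -12.4, 53.9]
tcp_rot: [0.111, 0.699, 0.698, -0.11]
wrist_force: [1.8, 2.1, 3.4]
grip_width: 16.1
t: 12.77
tcp_pos: [508.6, -24.4, 56.3]
tcp_rot: [0.073, 0.704, 0.703, -0.074]
wrist_force: [-0.1, -0.3, -3.9]
grip_width: 15.8
```

```bash
python3 -m pendant '[[1.5,0,0,0,-5.4,0.9,1],[1.5,0,0,0,-5.4,0.9,1],[-0.4,0,0,0,-4.9,0.9,1],[-0.4,0,0,0,-4.8,0.9,1],[0,0,0,0,0,0,1]]'; python3 -m pendant '[[-0.3,0,0,0,-4.9,1.1,1],[-0.3,0,0,0,-4.9,1,1],[-0.3,0,0,0,-5,1,1],[-0.2,0,0,0,-4.9,1.1,1],[0,0,0,0,0,0,1]]';  python3 -m pendant '[[0,0,0,0,0,0,1],[0,0,0,0,0,0,1]]'
```

```text
t: 13.18
tcp_pos: [508.7, -44.4, 59.9]
tcp_rot: [0.061, 0.705, 0.704, -0.061]
wrist_force: [-0.3, -0.6, -5.0]
grip_width: 15.2
t: 13.6
tcp_pos: [509.0, -64.5, 64.5]
tcp_rot: [0.067, 0.704, 0.704, -0.067]
wrist_force: [0.0, 0.2, -6.5]
grip_width: 16.0
t: 13.77
tcp_pos: [508.9, -63.7, 64.3]
tcp_rot: [0.067, 0.704, 0.704, -0.067]
wrist_force: [0.2, 0.8, -5.4]
grip_width: 15.8
```

```bash
for i in 1 2 3 4 5; do python3 -m pendant '[[0,0,0,0,-1.9,0.4,1],[0,0,0,0,0,0,1],[0,0,0,0,0,0,1]]' | egrep 'tcp_pos|force'; done
```

```text
tcp_pos: [509.0, -65.6, 64.8]
wrist_force: [-0.0, 0.8, -7.0]
tcp_pos: [509.0, -67.6, 65.3]
wrist_force: [-0.6, 0.9, -5.6]
tcp_pos: [509.0, -69.5, 65.7]
wrist_force: [0.4, -0.6, -4.9]
tcp_pos: [509.0, -71.5, 66.1]
wrist_force: [-0.1, -0.2, -4.7]
tcp_pos: [509.0, -73.4, 66.5]
wrist_force: [0.1, 0.3, -3.8]
```

```bash
for i in 1 2 3 4; do python3 -m pendant '[[0,0,0,0,-1,0.2,1],[0,0,0,0,0,0,1],[0,0,0,0,0,0,1]]' | egrep 'tcp_pos|force'; done
```

```text
tcp_pos: [509.1, -74.2, 66.7]
wrist_force: [0.3, 1.4, -2.7]
tcp_pos: [509.0, -74.7, 66.8]
wrist_force: [-0.1, 5.4, -1.4]
tcp_pos: [509.0, -75.1, 67.0]
wrist_force: [-0.5, 9.6, -1.1]
tcp_pos: [509.0, -75.6, 67.3]
wrist_force: [0.6, 12.9, -0.5]
```

```bash
python3 -m pendant '[[0,0,0,0,2,-0.4,1],[0,0,0,0,1.9,-0.4,1],[0,0,0,0,0,0,1],[0,0,0,0,0,0,1]]'; python3 -m pendant '[[-1,0,0,0,-0.2,-0.7,1],[-1,0,0,0,-0.2,-0.7,1],[-1,0,0,0,-0.2,-0.7,1],[-1,0,0,0,-0.1,-0.4,1],[0,0,0,0,0,0,1]]';  python3 -m pendant '[[0,0,0,0,0,0,1],[0,0,0,0,0,0,1]]'
```

```text
t: 16.35
tcp_pos: [509.1, -73.4, 66.5]
tcp_rot: [0.067, 0.704, 0.704, -0.067]
wrist_force: [0.2, 2.0, -3.7]
grip_width: 15.7
t: 16.77
tcp_pos: [508.6, -73.5, 63.4]
tcp_rot: [0.092, 0.701, 0.701, -0.092]
wrist_force: [0.1, 0.5, -5.9]
grip_width: 15.8
t: 16.93
tcp_pos: [509.0, -74.0, 63.8]
tcp_rot: [0.092, 0.701, 0.701, -0.092]
wrist_force: [-0.5, -0.4, -6.7]
grip_width: 15.3
```

```bash
for i in 1 2 3; do python3 -m pendant '[[0,0,0,0,-0.1,-0.6,1],[0,0,0,0,0,0,1],[0,0,0,0,0,0,1]]' | egrep 'tcp_pos|force'; done
```

```text
tcp_pos: [509.0, -74.3, 63.3]
wrist_force: [0.4, 0.1, -6.2]
tcp_pos: [509.3, -74.3, 63.3]
wrist_force: [-1.1, 2.1, 1.8]
tcp_pos: [509.6, -74.3, 63.3]
wrist_force: [-3.9, 3.7, 8.2]
```

```bash
python3 -m pendant '[[0,0,0,0,0.1,1,1],[0,0,0,0,0,0,0.7],[0,0,0,0,0,0,0.5],[0,0,0,0,0,0,0],[0,0,0,0,0,0,0]]'; python3 -m pendant '[[0,0,0,0,0,0,0],[0,0,0,0,0,0,0],[0,0,0,0,0,0,0],[0,0,0,0,0,0,0],[0,0,0,0,0,0,0]]';  python3 -m pendant '[[0,0,0,0,2,8,0],[0,0,0,0,4,15,0],[0,0,0,0,5,20,0],[0,0,0,0,5,20,0],[0,0,0,0,5,20,0]]'; python3 -m pendant '[[0,0,0,0,10,20,0],[0,0,0,0,20,20,0],[0,0,0,0,30,20,0],[0,0,0,0,20,0,0],[0,0,0,0,0,0,0]]'
python3 - <<'E'
from h import *
import pickle
cs={n:r.read_camera(n) for n in("wrist","side")}
pickle.dump(cs,open("c9.pkl","wb"))
a=cs["wrist"]["image"]; s=cs["side"]["image"][200:360,270:450]
cv2.imwrite("pics/end.png",np.hstack([cv2.resize(a,(400,300)),cv2.resize(s,(400,300))]))
E
```

```text
t: 18.1
tcp_pos: [509.1, -74.4, 63.2]
tcp_rot: [0.092, 0.701, 0.701, -0.092]
wrist_force: [-0.4, -0.8, -0.2]
grip_width: 40.0
t: 18.52
tcp_pos: [509.0, -74.2, 63.1]
tcp_rot: [0.092, 0.701, 0.701, -0.092]
wrist_force: [0.2, -0.2, -0.0]
grip_width: 74.2
t: 18.93
tcp_pos: [508.9, -52.8, 147.7]
tcp_rot: [0.092, 0.701, 0.701, -0.092]
wrist_force: [0.7, -1.0, 0.1]
grip_width: 87.9
t: 19.35
tcp_pos: [509.3, 29.7, 207.8]
tcp_rot: [0.093, 0.7, 0.702, -0.09]
wrist_force: [-0.5, -0.7, 0.8]
grip_width: 88.1
```

View pics/end.png

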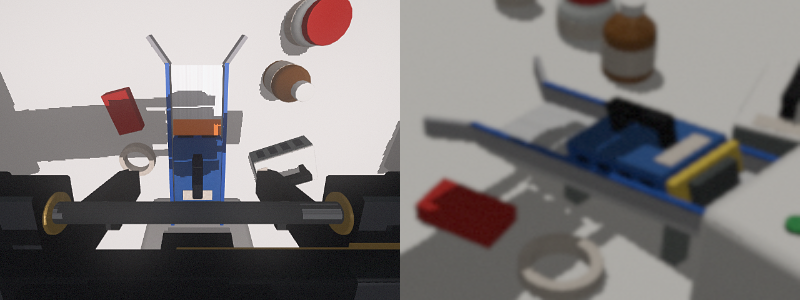

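Run:
```python
from h import *
w=r.read_camera("wrist"); im=w["image"]; hsv=cv2.cvtColor(im,cv2.COLOR_BGR2HSV)
F=np.array([508.8,87.7,0]); t=np.radians(15); n=np.array([0,np.sin(t),np.cos(t)]); X=np.array([0,-np.cos(t),np.sin(t)])
def deck(u,v,h):
    e,d=ray(w,u,v); p=e+d*((h-n@(e-F))/(n@d))-F; return np.round([X@p,p[0]],1)
col=im[190:300,300]; hv=hsv[190:300,300]
for i in range(0,110,3): print(190+i,hv[i].tolist(),end=' ')
b=cv2.inRange(hsv,(100,100,50),(130,255,255)); print()
for v in (235,245,255,265,300): print(v,np.where(np.diff((b[v,260:380]>0).astype(int)))[0]+261)
for v in (190,218,235,240,245): print(v,[deck(316,v,h) for h in(0,7,42)])
s=r.read_state(); print(s["t"],s["tcp_pos"],s["wrist_force"])
k=cv2.convertScaleAbs(im[180:300,260:380],alpha=1.8); cv2.imwrite("pics/endz.png",cv2.resize(k,None,fx=5,fy=5,interpolation=cv2.INTER_CUBIC))
```

```text
190 [9, 153, 132] 193 [8, 148, 134] 196 [10, 146, 136] 199 [10, 154, 134] 202 [10, 149, 135] 205 [10, 157, 133] 208 [10, 162, 131] 211 [9, 159, 136] 214 [8, 141, 94] 217 [150, 12, 44] 220 [113, 140, 91] 223 [111, 123, 81] 226 [110, 128, 82] 229 [110, 140, 80] 232 [111, 117, 83] 235 [111, 129, 83] 238 [113, 120, 85] 241 [113, 133, 88] 244 [111, 116, 88] 247 [111, 125, 88] 250 [111, 136, 86] 253 [111, 123, 89] 256 [111, 141, 98] 259 [114, 105, 75] 262 [111, 147, 83] 265 [110, 132, 81] 268 [111, 132, 81] 271 [108, 131, 84] 274 [111, 134, 84] 277 [110, 117, 87] 280 [112, 109, 89] 283 [109, 172, 169] 286 [110, 155, 161] 289 [109, 157, 158] 292 [109, 162, 154] 295 [110, 152, 158] 298 [109, 157, 156] 
235 [270 276 278 343 344 349 350 356 357 363]
245 [270 276 278 310 324 363]
255 [271 277 278 308 326 362]
265 [271 277 279 308 326 362]
300 [272 278 280 309 325 361]
190 [array([90.5, -0.4]), array([89.7, -0.4]), array([85.5, -0.3])]
218 [array([121.8,  -0.4]), array([120.3,  -0.4]), array([113.2,  -0.3])]
235 [array([141.4,  -0.4]), array([139.6,  -0.3]), array([130.5,  -0.2])]
240 [array([147.3,  -0.3]), array([145.3,  -0.3]), array([135.7,  -0.2])]
245 [array([153.2,  -0.3]), array([151.1,  -0.3]), array([141. ,  -0.2])]
19.5 [508.77124648  26.39860223 205.98399293] [ 1.00477952 -0.68120821 -0.45554277]
```

View pics/endz.png

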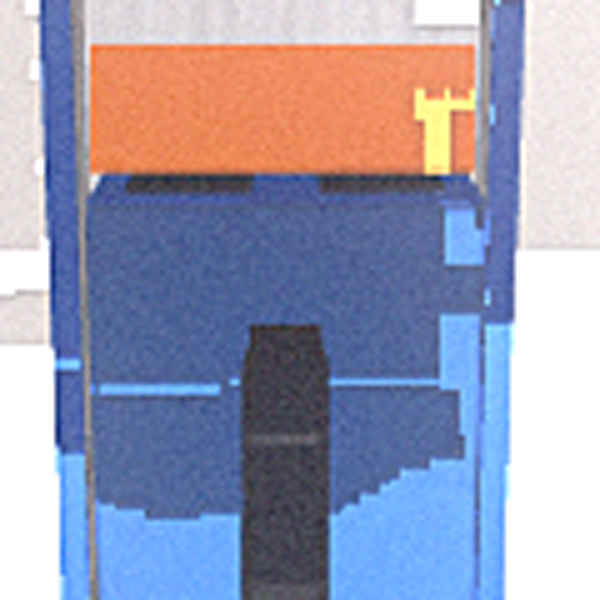

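```bash
python3 -m pendant '[[0,0,0,0,0,0,0],[0,0,0,0,0,0,0],[0,0,0,0,0,0,0]]'; python3 -c "
from plant import r
print(r.close_job())"
```

```text
t: 19.75
tcp_pos: [508.9, 26.1, 205.9]
tcp_rot: [0.091, 0.701, 0.701, -0.092]
wrist_force: [-0.6, -0.2, 0.7]
grip_width: 88.1
the job is handed in; nothing more can be done
None
```

The blue crate is loaded and the job was handed in at 19.75 s. No verdict was reported.

**What I did:** I gripped the crate by its bar handle, squared it to the ramp and took it up between the rails and over the orange lip. I met the yellow buffer, backed off about 1 mm, and lowered the crate behind the lip until it touched the deck. Then I let go and drew the gripper clear.

**Last checks:**
- **Position:** the lid's rear edge measures about 116 mm up the deck, which matches the lip's rear face (about 116 mm). The crate is straight and within about 1 mm of the centre line.
- **Lying flat:** touch-down came at 63.3 mm, the height worked out for the crate flat on the deck. I had no direct view of the trailing edge, so this is indirect.
- **After release:** the crate was still in place a second later, and the wrist read about zero force.

**What went wrong or disagreed:**
- **Tool height:** the fingertips were about 27 mm higher than the reported tool position, so the first grasp closed on air above the handle. I found the offset by touching the top of the handle, which pressed on it with about 35 N.
- **Buffer force:** I ran four 1 mm steps in one go without stopping at first contact. The reading climbed to about 13 N, roughly 1.4 mm of buffer travel. That is inside the 18 N / 2 mm limit but firmer than the gentle touch asked for.
- **Sliding:** the wrist carried much, at times nearly all, of the crate's weight on stretches of the ramp. The crate was therefore partly carried, within a few millimetres of the surface, rather than purely slid.
- **Bystanders:** they looked undisturbed in the final pictures, but I did not measure them.

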